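Start the clamping screw down the well of a plaster mould

ROBOT

A 6-joint arm with a two-finger parallel gripper is mounted at the origin on the work surface. World frame = base frame: x ahead of the robot, y to its left, z up, the work surface at z = 0. Lengths are in mm, angles in rad, forces in N, time in s.
With the tool pointing down it reaches from about 325 to 775 mm from the base axis. Payload 5.5 kg.
Tool frame: the origin (TCP) lies midway between the tips of the shut fingers; the grasp point (between the pads) lies 19 mm behind it; z points along the fingers, y is the line along which they close (so a half turn about z gives the same grasp; the last joint's range is limited). The gripper opens to 88 mm and grips with 3 to 60 N. Pads are 20 mm wide; open, the fingers measure 115 mm over their backs; the gripper's body (75 mm by 178 mm) begins 61 mm behind the grasp point.
Start: joints at [-1.347, 0.091, 1.231, -0, 1.82, -0.057], TCP at [166.274, -576.515, 222.631] pointing down, gripper open.
Joint ranges: [-2.87, 2.87], [-0.86, 2.18], [0.17, 2.46], [-1.51, 4.65], [0.06, 2.69], [-2.65, 2.65]. Speed limits (rad/s): [2.57, 2.57, 3.01, 3.14, 3.14, 3.14].

INTERFACE

Orientations are given as a unit quaternion [x, y, z, w].
In Python, from cell import bot, optics, nets gives the robot as it stands.
- The arm moves only by the shell command python3 -m jog 'ROWS' [FORCE]. ROWS is JSON, one flat list of numbers, 7 for each row, row after row: the shift along the tool's x, y, z in mm, then the turn, a rotation vector about the tool's x, y, z in rad, then the finger opening in mm, from 0 to 87.8. In form: [x, y, z, rx, ry, rz, jaw, x, y, z, rx, ry, rz, jaw, ...]. A call has 1 to 5 rows; each row is the pose to reach, as a shift and turn from the pose commanded when the call began, along the tool's axes at that moment; what a row does not reach only later rows make up. A row lasts 1/8 s, in which the tool goes at most 62.5 mm and 10.7 degrees, less where a joint would pass 70% of its speed; a pose out of reach is approached as far as the arm can. A call with a gripper value outside its range is refused whole. The fingers move at their own pace and stop on an object; FORCE is the grip in N (left out, the last holds). Time passes only in rows, so rows that repeat a pose let the fingers close. It gives the time, the measured TCP pose, the force, the opening and the grip force at its end, in the units of the state.
- bot.read_state(): the state, without advancing time (a new reading comes with each control period).
- optics.capture(name): name is "side" or "top" or "wrist"; returns the picture (480x640x3 uint8, red, green, blue); there is no depth.
- optics.get_calibration(name): a dict with "fx", "fy", "cx", "cy" (pixels), "dist" ([k1, k2, p1, p2, k3] as OpenCV has them; the pictures are not rectified), "world_from_camera" (4x4, takes a point from camera to world coordinates). Camera axes: x right, y up, looking along -z (the intrinsics and any distortion apply to the point x, -y, -z); pixel columns grow to the right and rows downward; lengths in mm; the calibration is good to about 2 mm. A picture is of the moment at which its call begins: read the wrist's pose just before it. get_calibration takes no time and is no camera call; for the wrist camera it gives the pose at the moment of the call.
- bot.close_job(): hands the job in; it is judged then, once.
Trained networks look in the newest picture that a camera, given by its name, has taken for a name from the list of things; names that differ only in an ending like _2 or _b are one class to them, and where a whole thing is asked for, a point or a joint stands for the part that bears it (a point fixed in the world has none). Each returns a list of dicts, best first, with "score" (0 to 1); they miss things now and then, are a little off and sometimes report something else, mostly with a low value. They report only what shows in the picture. A call takes as long as a camera call. They do not tell look-alikes from the thing itself.
- nets.spot_in(camera, query): "extent" ([centre column, centre row, width, height] in pixels, round what is visible of it).
- nets.silhouettes(camera, query): "region" (480x640 bool, what is visible of it) and "extent" ([centre column, centre row, width, height] in pixels, round what is visible of it).
- nets.landmark_of(camera, query): "location" ([column, row] in pixels: a listed point, or the origin of a listed thing).
The state is a dict: "t": time; "q": joint angles; "qvel": joint speeds; "tau": joint torques, N m; "tool_pos": TCP position; "orientation": TCP orientation; "force": force on the tool from outside, world axes, zero at the start; "moment": the same for the moment, N m; "finger_gap": finger opening in mm; "grip_force": force on a finger pad.
Only numpy, scipy, OpenCV 4.12 (cv2) and the standard library are available. Lean on these libraries where they do the work, as an engineer would, in place of code of your own. Each camera call takes 0.05 s, during which the arm holds its last target. There are 200 camera calls.

TASK

Lock the two halves of the plaster spout mould: take the big T-handled clamping screw out of the wooden rack, lower it upright down the deep slotted well of the mould, T-bar in line with the slot, until its round flange sits on the steel top plate, and only then start it in its thread with about a quarter turn clockwise as seen from above. Let go of it so that it stands caught, flange flat on the plate. Keep it upright all the way and leave the small T-handled screw and the round-knobbed pin where they hang in the rack.

Things in the scene. Friction and masses are not known exactly. Their poses are not given: they have to be found in the camera images.
- screw: Big T-handled steel screw hung by its flange in a rack, top 105 mm high. Origin: centre of flange underside; z up, x along the T-bar (80 long, 14 wide, 14 high, centre 35 mm above origin; grip it across). Flange 54 across, 5 thick. Shaft below 14 thick, 85 long; its lowest 12 mm bear thread lugs 36 wide along x, 9 in y. Lift 90 mm to clear. 0.3 kg. Half a turn makes no difference.
- well (a point): Mouth centre of the slotted well, 105 mm above the table in a fixed white mould with a steel top plate; z up, x along the slot. Slot 50 mm (x) by 22 mm (y), 90 deep. Its lowest 22 mm are wider: the screw, flange within 5 mm of the plate, turns there clockwise from above, freely, about 90 deg to a stop; not anticlockwise, nor higher up. The mould with a round hole is a bystander.
- short_screw: Bystander: small T-handled steel screw hung in the same rack (slots 85 mm apart, order varies), T-bar 44 mm long, centre 30 mm above its origin, flange 48 mm across, shaft 48 mm. Origin: centre of the underside of its flange, z up, x along its T-bar.
- knob_pin: Bystander: steel pin with a round knob 36 mm across, 22 mm high, instead of a T-bar, hung in the same rack; shaft 70 mm, flange 50 mm across. Origin: centre of the underside of its flange, z up; the knob's centre is 32 mm above it.
Mind the look-alikes: they are no part of the job. Leave any purple look-alike of the screw alone.

How it is judged:
By the outcome, as a careful person would: the job done as asked, in the order asked, and still so for the second after the job is handed in, with the robot touching nothing.
It also fails if it takes over 48 s, if anything falls off the work surface, if the arm or the gripper's body presses on something with over 40 N, if the wrist force passes 120 N, or if a joint passes its speed limit or range.

## Working session

There is one attempt and no reset: what is moved stays moved. The work goes in short steps, Python scripts to look and compute and a shell command to move; the robot and the scene stay as the last step left them, time stands still between calls to the robot, and variables do not carry over. Pictures are saved under pics/ and viewed, at most 10 in all, crops included, and the job is handed in when it is done.

```bash
mkdir -p pics; cat > h.py <<'E'
import numpy as np, cv2
from cell import bot, optics, nets
def K(c): return np.array([[c['fx'],0,c['cx']],[0,c['fy'],c['cy']],[0,0,1.]])
def pix2world(name,uv,z,c=None):
    c=c or optics.get_calibration(name); T=np.array(c['world_from_camera'])
    p=cv2.undistortPoints(np.array([[uv]],float),K(c),np.array(c['dist'],float))[0,0]
    d=T[:3,:3]@np.array([p[0],-p[1],-1]); o=T[:3,3]
    return o+d*(z-o[2])/d[2]
def world2pix(name,P,c=None):
    c=c or optics.get_calibration(name); T=np.array(c['world_from_camera'])
    q=(np.atleast_2d(P)-T[:3,3])@T[:3,:3]; q=q*[1,-1,-1]
    return cv2.projectPoints(q,np.zeros(3),np.zeros(3),K(c),np.array(c['dist'],float))[0][:,0]
def save(img,f): cv2.imwrite('pics/'+f,img[:,:,::-1])
E
python3 - <<'E'
from h import *
a=optics.capture('top'); b=optics.capture('side')
save(np.hstack([cv2.resize(a,(400,300)),cv2.resize(b,(400,300))]),'none.png')
save(a,'top.png'); save(b,'side.png')
for cam in('top','side'):
    print(np.round(optics.get_calibration(cam)['world_from_camera'],2)[:3].tolist())
    for q in ('screw','short_screw','knob_pin','well'):
        print(cam,q,[(np.round(d['location'],0).tolist(),round(d['score'],2)) for d in nets.landmark_of(cam,q)])
print(bot.read_state())
E
```

```text
[[-0.0, 1.0, -0.06, 492.7], [-1.0, 0.0, 0.01, 39.94], [0.01, 0.06, 1.0, 1080.02]]
top screw [([138.0, 200.0], 0.95), ([220.0, 236.0], 0.85), ([344.0, 176.0], 0.57)]
top short_screw [([230.0, 192.0], 0.81)]
top knob_pin [([210.0, 286.0], 0.64)]
top well [([468.0, 244.0], 0.92)]
[[0.95, 0.17, -0.26, 358.41], [-0.31, 0.59, -0.75, -565.47], [0.02, 0.79, 0.61, 630.19]]
side screw [([374.0, 272.0], 0.77), ([285.0, 212.0], 0.6)]
side short_screw [([327.0, 208.0], 0.78)]
side knob_pin [([246.0, 210.0], 0.61)]
side well [([355.0, 386.0], 0.85)]
{'t': 0.5, 'q': array([-1.34669911e+00,  9.11441588e-02,  1.23072908e+00, -1.19774984e-05,
        1.81981516e+00, -5.66786452e-02]), 'qvel': array([-0.00041163, -0.0019013 , -0.00129289, -0.00050005,  0.00038168,
       -0.00037651]), 'tau': array([-1.65965874e-03, -4.45667124e+01, -4.06091809e+01,  6.96860673e-02,
        1.98164431e-02, -5.67176940e-06]), 'tool_pos': array([ 166.26790525, -576.50459535,  222.58832913]), 'orientation': array([ 9.90161994e-01,  1.39925780e-01, -9.78643922e-06, -4.72192622e-05]), 'force': array([0.00335476, 0.69227921, 1.08275001]), 'moment': array([-0.02319468,  0.00805779, -0.0189254 ]), 'grip_force': 0.0, 'finger_gap': 87.72916525708291}
```

View pics/top.png

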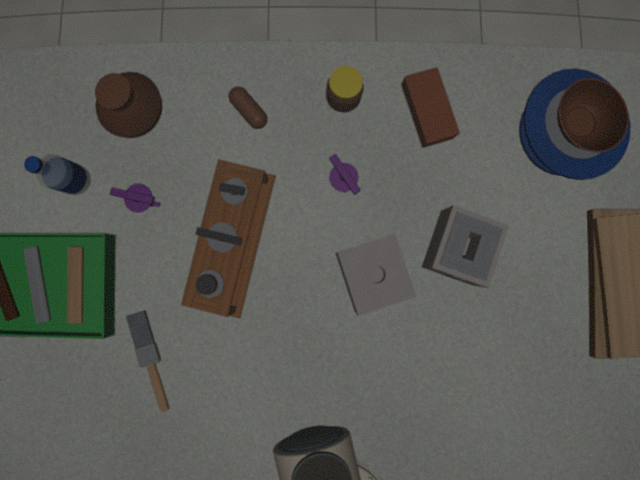

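View pics/side.png

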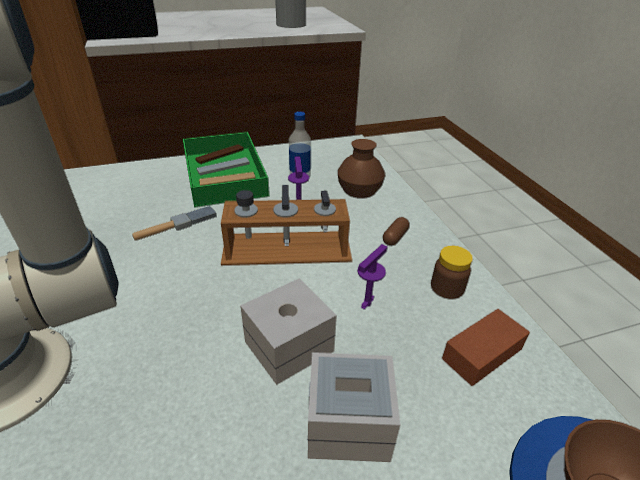

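The top view shows these candidates for the screw:
- the steel T in the middle of the rack (220,237), with a long bar
- the small steel T (232,190)
- the knob pin (208,285)
- purple look-alikes at (138,198) and (344,178)

The well is the slotted mould at (470,245). The round-hole mould at (376,273) is the bystander. I choose the middle steel one.

```bash
python3 - <<'E'
from h import *
a=cv2.imread('pics/top.png')
cv2.imwrite('pics/crop.png',np.hstack([cv2.resize(a[150:325,175:285],(377,600),interpolation=cv2.INTER_CUBIC),cv2.resize(a[195:295,420:520],(420,600),interpolation=cv2.INTER_CUBIC)]))
print('origin',pix2world('top',(220,236),105), pix2world('side',(285,212),105))
print('well',pix2world('top',(468,244),105), pix2world('side',(355,386),105))
print('short',pix2world('top',(230,192),105),'knob',pix2world('top',(210,286),105))
e1,e2=pix2world('top',(197,232),140),pix2world('top',(242,241),140)
print('bar',e1,e2,(e1+e2)/2,np.linalg.norm(e1-e2),np.degrees(np.arctan2(*(e1-e2)[1::-1])))
E
```

```text
origin [540.80541598 205.80178892 105.        ] [536.7982377  196.62628289 105.        ]
well [ 526.3115717  -238.22409492  105.        ] [ 524.58495505 -247.6442718   105.        ]
short [619.55178809 188.76142916 105.        ] knob [452.04513254 222.97635355 105.        ]
bar [545.93458511 239.76555166 140.        ] [530.52930053 161.88320303 140.        ] [538.23194282 200.82437735 140.        ] 79.39132837979507 78.81121079660939
```

View pics/crop.png

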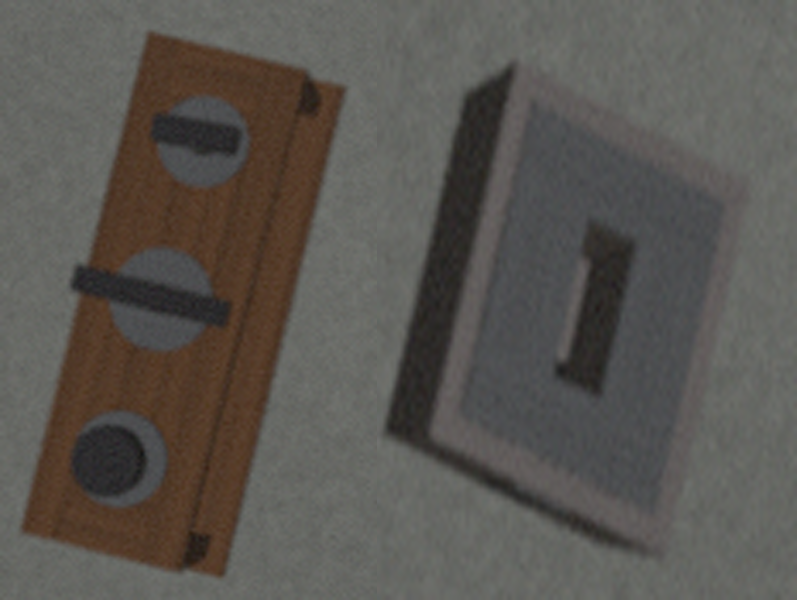

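The crop confirms it: a long steel bar in the middle slot, measured at 79.4 mm where 80 is expected. Pose is about (538,201) with the bar at 79°; the slot is at about -16°. I'm moving above the rack now.

```bash
python3 -m jog '[573,-644,-40,0,0,0,45, 573,-644,-40,0,0,0,45, 573,-644,-40,0,0,0,45, 573,-644,-40,0,0,0,45, 573,-644,-40,0,0,0,45]' 30
```

```text
t: 1.12
tool_pos: [301.5, -293.1, 237.4]
orientation: [0.99, 0.14, 0.0, 0.0]
force: [1.4, 0.1, 1.0]
finger_gap: 45.7
grip_force: 0.0
```

```bash
python3 -m jog '[366,-411,-25,0,0,0,45, 366,-411,-25,0,0,0,45, 366,-411,-25,0,0,0,45, 366,-411,-25,0,0,0,45, 366,-411,-25,0,0,0,45]'; python3 -m jog '[153,-172,-11,0,0,-1.094,45, 153,-172,-11,0,0,-1.094,45, 153,-172,-11,0,0,-1.094,45, 153,-172,-11,0,0,-1.094,45, 153,-172,-11,0,0,-1.094,45]'
```

```text
t: 1.75
tool_pos: [436.4, -11.3, 251.8]
orientation: [0.99, 0.14, 0.001, 0.0]
force: [1.0, -1.1, -0.3]
finger_gap: 44.8
grip_force: 0.0
t: 2.38
tool_pos: [535.7, 197.1, 260.9]
orientation: [0.817, 0.576, -0.001, -0.001]
force: [-0.3, -0.5, 0.3]
finger_gap: 45.0
grip_force: 0.0
```

```bash
cat > look.py <<'E'
from h import *
import sys
def look(q,zs,f):
    c=optics.get_calibration('wrist'); s=bot.read_state(); im=optics.capture('wrist'); save(im,f)
    o=s['orientation']; print('t',s['t'],'tcp',s['tool_pos'].round(1),'yawx',np.degrees(2*np.arctan2(o[1],o[0])).round(2))
    for k in q:
        for d in nets.landmark_of('wrist',k): print(k,np.round(d['location']),round(d['score'],2),pix2world('wrist',d['location'],zs,c).round(1))
    return im,c
E
python3 - <<'E'
from look import *
im,c=look(['screw','short_screw','knob_pin'],105,'w1.png')
for d in nets.silhouettes('wrist','screw'): print(d['score'],np.round(d['extent']))
E
```

```text
t 2.375 tcp [535.7 197.1 260.9] yawx 70.37
screw [320. 219.] 0.63 [537.3 200.3 105. ]
short_screw [425. 211.] 0.72 [620.6 178.4 105. ]
knob_pin [219. 228.] 0.75 [456.7 221.3 105. ]
0.72 [323. 228.  65. 110.]
0.66 [345.  19.  62.  38.]
0.55 [474. 331.  20.  11.]
```

View pics/w1.png

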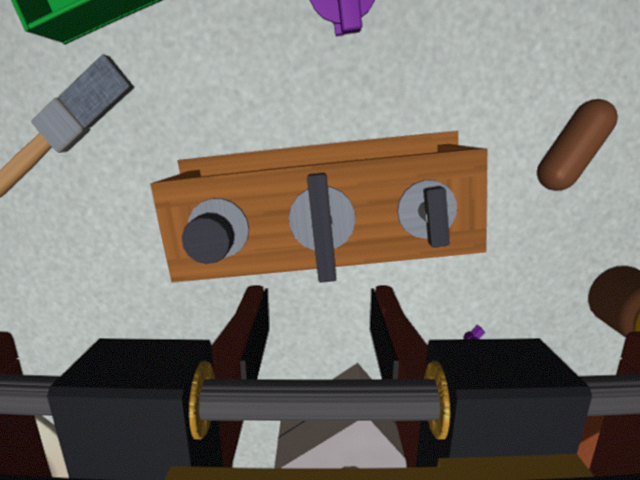

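The wrist view shows the long bar at (320,225) in the middle slot, the small T at (435,215), the knob at (208,238) and a purple one at the top edge.

```bash
python3 - <<'E'
from h import *
e1,e2=pix2world('wrist',(317,175),147),pix2world('wrist',(326.5,279),147)
print(e1,e2,(e1+e2)/2,np.linalg.norm(e1-e2),np.degrees(np.arctan2(*(e1-e2)[1::-1])))
s=bot.read_state();print(s['tool_pos'],s['orientation'])
E
```

```text
[549.49175271 235.60150277 147.        ] [529.23448186 161.28837198 147.        ] [539.36311728 198.44493738 147.        ] 77.02466117786489 74.75201952505037
[535.17031657 193.87183671 262.54973081] [8.21338508e-01 5.70441075e-01 1.64953929e-04 8.76043450e-05]
```

```bash
python3 -m jog '[6,1,30,0,0,-0.113,45, 6,1,30,0,0,-0.113,45, 6,1,30,0,0,-0.113,45, 6,1,30,0,0,-0.113,45]'; python3 - <<'E'
from look import *
im,c=look(['screw'],105,'w2.png')
ds=nets.silhouettes('wrist','screw')
for d in ds:print(d['score'],np.round(d['extent']))
x,y,w,h=[int(v) for v in ds[0]['extent']]
# dark bar: edges from brightness
g=cv2.cvtColor(im,cv2.COLOR_RGB2HSV)
x0,y0=x-w//2-10,y-h//2-10
m=((g[...,2]<85)&(g[...,1]<70)).astype(np.uint8); mm=np.zeros_like(m); mm[y0:y0+h+20,x0:x0+w+20]=m[y0:y0+h+20,x0:x0+w+20]
n,l,st,_=cv2.connectedComponentsWithStats(mm); k=1+st[1:,4].argmax(); print(st[k])
r=cv2.minAreaRect(np.argwhere(l==k)[:,::-1].astype(np.float32)); print(r)
b=cv2.boxPoints(r); b=b[b[:,1].argsort()]; e1,e2=[pix2world('wrist',p,z,c) for p,z in ((b[:2].mean(0),147),(b[2:].mean(0),147))]
print(b,e1,e2,(e1+e2)/2,np.linalg.norm(e1-e2),np.degrees(np.arctan2(*(e1-e2)[1::-1])))
cv2.drawContours(im,[b.astype(int)],0,(255,0,0),1); save(im[y0-40:y0+h+60,x0-60:x0+w+80].repeat(2,0).repeat(2,1),'w2c.png')
E
```

```text
t: 3.12
tool_pos: [538.6, 199.3, 233.9]
orientation: [0.787, 0.617, 0.001, 0.0]
force: [0.5, -0.2, -0.1]
finger_gap: 44.7
grip_force: 0.0
t 3.125 tcp [538.6 199.3 233.9] yawx 76.16
screw [322. 229.] 0.69 [541.4 201.5 105. ]
0.86 [368.  18.  66.  36.]
0.83 [319. 240.  75. 118.]Traceback (most recent call last):
  File "<stdin>", line 10, in <module>
ValueError: attempt to get argmax of an empty sequence
```

```bash
python3 - <<'E'
from look import *
im=cv2.imread('pics/w2.png')[:,:,::-1].copy(); c=optics.get_calibration('wrist'); print(bot.read_state()['tool_pos'])
x,y,w,h=319,240,75,118
g=cv2.cvtColor(im,cv2.COLOR_RGB2HSV)
x0,y0=x-w//2-10,y-h//2-10
m=((g[...,2]<95)&(g[...,1]<80)).astype(np.uint8); mm=np.zeros_like(m); mm[y0:y0+h+20,x0:x0+w+20]=m[y0:y0+h+20,x0:x0+w+20]
n,l,st,_=cv2.connectedComponentsWithStats(mm); k=1+st[1:,4].argmax(); print(st[k])
r=cv2.minAreaRect(np.argwhere(l==k)[:,::-1].astype(np.float32)); 
b=cv2.boxPoints(r); b=b[b[:,1].argsort()]; e1,e2=[pix2world('wrist',p,147,c) for p in (b[:2].mean(0),b[2:].mean(0))]
print(b,e1,e2,(e1+e2)/2,np.linalg.norm(e1-e2),np.degrees(np.arctan2(*(e1-e2)[1::-1])))
cv2.drawContours(im,[b.astype(int)],0,(255,0,0),1); save(im[y0-40:y0+h+60,x0-60:x0+w+80].repeat(2,0).repeat(2,1),'w2c.png')
E
```

```text
[538.46646383 199.49349445 233.25538351]
[ 308  183   23  118 2396]
[[307.99997 182.99997]
 [329.99997 182.99997]
 [329.99997 299.99997]
 [307.99997 299.99997]] [548.6210008  240.74780157 147.        ] [529.86133518 164.17040546 147.        ] [539.24116799 202.45910351 147.        ] 78.84175701291315 76.23496730670917
```

View pics/w2c.png

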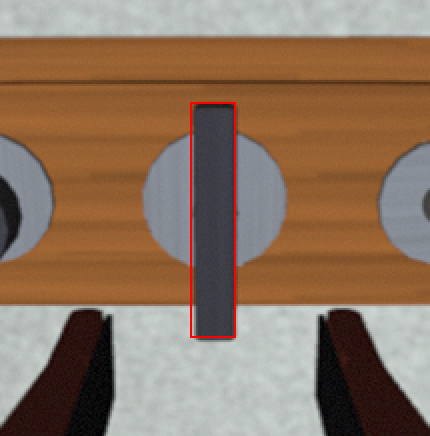

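The bar is aligned with the jaws to within 0.1°, and the centre is about 3 mm off along tool x. Descending to grip.

```bash
python3 -m jog '[3,0.5,50,0,0,0,45, 3,0.5,90,0,0,0,45, 3,0.5,112,0,0,0,45, 3,0.5,112,0,0,0,45, 3,0.5,112,0,0,0,45]' 35;  python3 -m jog '[0,0,0,0,0,0,5, 0,0,0,0,0,0,5, 0,0,0,0,0,0,5, 0,0,0,0,0,0,5, 0,0,0,0,0,0,5]' 45
```

```text
t: 3.9
tool_pos: [540.1, 202.6, 122.0]
orientation: [0.787, 0.618, 0.001, 0.0]
force: [0.1, 0.1, 0.2]
finger_gap: 45.3
grip_force: 0.0
t: 4.53
tool_pos: [539.6, 202.4, 120.8]
orientation: [0.787, 0.618, 0.0, 0.0]
force: [0.0, 0.1, 3.2]
finger_gap: 15.1
grip_force: 45.0
```

```bash
python3 -m jog '[0,0,-15,0,0,0,5, 0,0,-40,0,0,0,5, 0,0,-75,0,0,0,5, 0,0,-115,0,0,0,5, 0,0,-120,0,0,0,5]' 55
```

```text
t: 5.15
tool_pos: [540.4, 202.7, 244.3]
orientation: [0.787, 0.618, 0.003, 0.001]
force: [0.2, -0.5, -2.3]
finger_gap: 14.8
grip_force: 55.0
```

```bash
python3 -m jog '[-17,3.7,-4,0,0,-0.062,5, -48,10,-8,0,0,-0.169,5, -87,18.4,-12,0,0,-0.308,5, -130,27.7,-15,0,0,-0.462,5, -174,36.9,-15,0,0,-0.616,5]'; python3 -m jog '[-42,-18,0,0,0,-0.157,5, -84,-36,0,0,0,-0.314,5, -126,-54,0,0,0,-0.471,5, -165,-71,0,0,0,-0.62,5, -200,-86,0,0,0,-0.754,5]'
```

```text
t: 5.78
tool_pos: [533.5, 23.4, 253.5]
orientation: [0.56, 0.828, -0.001, -0.001]
force: [0.5, 0.8, -3.7]
finger_gap: 14.9
grip_force: 55.0
t: 6.4
tool_pos: [526.9, -194.5, 253.0]
orientation: [0.216, 0.976, 0.0, -0.001]
force: [-0.0, 1.0, -2.3]
finger_gap: 14.6
grip_force: 55.0
```

```bash
python3 -m jog '[0,0,0,0,0,-0.165,5, 0,0,0,0,0,-0.165,5, 0,0,0,0,0,-0.165,5]'; python3 - <<'E'
from look import *
im,c=look(['well','screw'],105,'w3.png')
E
```

```text
t: 6.78
tool_pos: [527.4, -192.6, 254.3]
orientation: [0.138, 0.99, 0.0, -0.001]
force: [-0.0, -0.2, -3.5]
finger_gap: 14.8
grip_force: 55.0
t 6.775 tcp [ 527.4 -192.6  254.3] yawx 164.08
well [255. 242.] 0.64 [ 523.9 -247.8  105. ]
screw [318. 295.] 0.82 [ 582.4 -210.8  105. ]
screw [540. 295.] 0.63 [635.9 -28.  105. ]
```

View pics/w3.png

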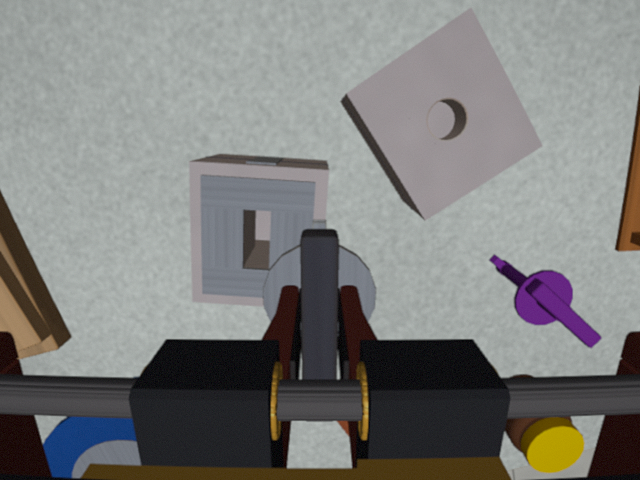

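The wrist view shows the slot at (256,239), with edges near columns 243 and 270 and rows 209 and 269. The screw is held upright in the jaws; the bystander mould is at (445,118) and a purple one at (545,297).

```bash
python3 - <<'E'
from look import *
c=optics.get_calibration('wrist'); s=bot.read_state(); print(s['tool_pos'].round(1), s['orientation'].round(4))
im=cv2.imread('pics/w3.png'); g=cv2.GaussianBlur(cv2.cvtColor(im,cv2.COLOR_BGR2GRAY),(3,3),0).astype(int)
for r in (212,220,230,240,250,260,266): print(r,g[r,236:280])
for q in (248,256,264): print(q,g[200:278,q])
print('slot pts',[pix2world('wrist',p,105,c).round(1).tolist() for p in((243,209),(270.5,209),(243,269),(270.5,269),(256.7,239))])
tp=s['tool_pos']; print(world2pix('wrist',[tp+[0,0,26+d] for d in (0,-37,-42)],c))
E
```

```text
[ 527.6 -192.5  255.1] [ 1.375e-01  9.905e-01  0.000e+00 -1.000e-04]
212 [126 127 126 126 125 121 108  84  62  53  53  54  54  54  53  53  53  55
  66  95 128 148 153 152 151 150 151 151 150 150 150 151 150 147 141 132
 126 125 126 127 127 126 125 125]
220 [127 128 127 126 124 122 109  84  62  54  55  57  57  56  55  54  53  55
  71 107 140 152 152 151 151 151 151 151 151 152 152 152 151 149 141 130
 125 126 127 127 126 124 124 125]
230 [127 128 128 127 125 122 105  77  58  55  56  55  55  55  55  55  54  58
  78 112 142 152 153 153 153 152 152 153 153 152 152 153 152 148 139 130
 127 126 127 127 126 125 125 126]
240 [127 127 127 126 125 121 105  78  59  54  54  54  55  56  56  55  54  55
  64  81  95 101 103 105 106 107 108 111 113 115 115 117 121 124 127 127
 127 127 127 126 125 125 126 127]
250 [127 128 127 126 125 122 103  74  56  53  55  55  55  55  56  61  69  76
  80  81  81  81  80  80  80  80  80  80  80  80  80  81  87 103 119 126
 127 127 126 126 125 125 126 128]
260 [127 128 127 127 126 121 101  72  56  56  65  73  77  80  80  79  79  80
  79  80  80  79  79  80  80  79  
[... 740 characters left out ...]
9 121  95  80  77  78  78  79  80  80  80  81  81  81  80  80
  79  80  80  80  79  79  80  79  79  79  80  81  80  77  77  94 116 126
 125 124 125 125 125 123]
264 [122 123 125 128 129 128 128 126 124 125 134 145 150 151 151 151 151 152
 152 151 151 151 151 152 152 151 152 152 153 153 153 153 154 154 153 153
 153 155 155 142 113  89  80  79  80  80  80  80  81  81  80  80  80  81
  81  81  80  80  80  80  80  79  80  80  81  82  81  79  76  85 107 122
 125 124 125 126 126 124]
slot pts [[495.9, -248.4, 105.0], [502.0, -227.3, 105.0], [544.0, -264.8, 105.0], [550.2, -242.7, 105.0], [522.5, -245.7, 105.0]]
[[323.95994542 338.40132045]
 [323.05400477 298.67224018]
 [322.95675259 294.41576826]]
```

Measured slot size is 50.3 x 22 mm, which matches; centre about (523,-245) and slot angle about -18.5°. I'll go above it, lower to about 10 mm over the plate, and check from the side and top.

```bash
python3 -m jog '[-3,-17,5,0,0,0.02,5, -7,-36,20,0,0,0.05,5, -10,-52,37,0,0,0.05,5, -10,-52,39,0,0,0.05,5, -10,-52,39,0,0,0.05,5]'; python3 - <<'E'
from look import *
s=bot.read_state(); T=s['tool_pos']; print(T.round(1))
a=optics.capture('side'); b=optics.capture('top')
O=T-[0,0,15.8]
p=world2pix('side',[O,O-[0,0,85],[523,-245,105]]); q=world2pix('top',[O,O-[0,0,85],[523,-245,105]]); print(p.round(1),q.round(1))
A=cv2.resize(a[300:400,305:405],(400,400),interpolation=cv2.INTER_CUBIC); B=cv2.resize(b[195:295,420:520],(400,400),interpolation=cv2.INTER_CUBIC)
save(np.hstack([A,B]),'sb.png')
print([ (d['location'],d['score']) for d in nets.landmark_of('side','screw')])
E
```

```text
t: 7.55
tool_pos: [522.8, -245.8, 215.8]
orientation: [0.162, 0.987, 0.0, -0.0]
force: [0.4, -0.3, -2.9]
finger_gap: 15.1
grip_force: 55.0
[ 522.8 -245.8  215.8]
[[358.8 340.7]
 [353.9 381. ]
 [353.2 384.7]] [[488.7 244.1]
 [473.7 245.7]
 [471.7 245.8]]
[([354.3, 342.2], 0.89), ([298.1, 178.3], 0.78)]
```

View pics/sb.png

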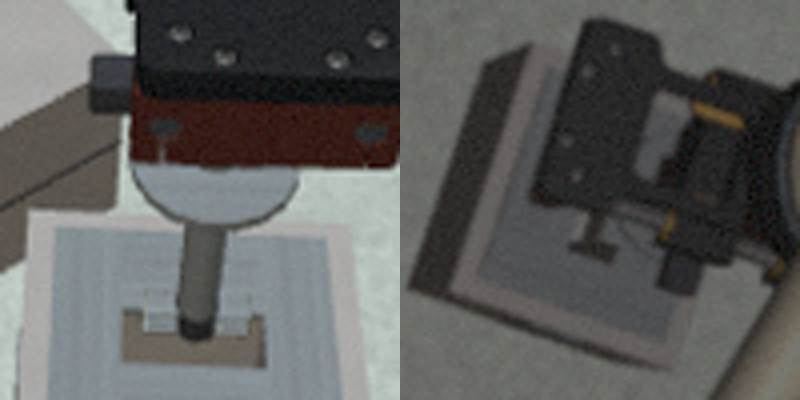

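The side crop shows the shaft tip at about (353.8,381.5), matching the prediction (353.9,381). The slot centre is at about (353.6,384.7), directly beneath it, with the lugs in line. Descending with force checks.

```bash
python3 -m jog '[0,0,8,0,0,0,5, 0,0,16,0,0,0,5, 0,0,22,0,0,0,5, 0,0,24,0,0,0,5]'; python3 -c "
from cell import bot;s=bot.read_state();print(s['force'],s['moment'])"
```

```text
t: 8.2
tool_pos: [522.8, -245.6, 191.3]
orientation: [0.162, 0.987, 0.0, -0.001]
force: [0.6, 0.2, -2.3]
finger_gap: 15.1
grip_force: 55.0
[ 0.58397499  0.18305523 -2.27648529] [ 0.03521354 -0.12861555 -0.03370839]
```

Lugs are 14 mm inside the slot with no contact.

```bash
python3 -m jog '[0,0,12,0,0,0,5, 0,0,24,0,0,0,5, 0,0,36,0,0,0,5, 0,0,46,0,0,0,5, 0,0,48,0,0,0,5]'; python3 -m jog '[0,0,8,0,0,0,5, 0,0,14,0,0,0,5, 0,0,18,0,0,0,5, 0,0,20,0,0,0,5, 0,0,20,0,0,0,5]'
```

```text
t: 8.82
tool_pos: [522.6, -245.6, 143.0]
orientation: [0.162, 0.987, 0.0, -0.001]
force: [-0.3, 0.4, -3.1]
finger_gap: 15.0
grip_force: 55.0
t: 9.45
tool_pos: [523.1, -245.8, 124.3]
orientation: [0.162, 0.987, 0.0, -0.0]
force: [0.2, -1.2, -3.0]
finger_gap: 15.1
grip_force: 55.0
```

```bash
python3 -m jog '[0,0,1.5,0,0,0,5, 0,0,2.5,0,0,0,5, 0,0,2.5,0,0,0,5]'; python3 -m jog '[0,0,0.6,0,0,0,5, 0,0,0.6,0,0,0,5]';python3 -c "
from cell import bot;s=bot.read_state();print(s['tool_pos'],s['force'],s['moment'])"
```

```text
t: 9.82
tool_pos: [523.0, -245.8, 121.7]
orientation: [0.162, 0.987, 0.0, -0.0]
force: [-0.3, -0.1, -3.2]
finger_gap: 15.1
grip_force: 55.0
t: 10.07
tool_pos: [523.1, -245.8, 121.2]
orientation: [0.162, 0.987, 0.0, -0.0]
force: [-0.0, -0.3, -3.8]
finger_gap: 14.7
grip_force: 55.0
[ 523.05067844 -245.80689159  121.18162849] [-2.38736001e-03 -3.03534967e-01 -3.84508513e+00] [ 0.05822296 -0.14115146  0.0068608 ]
```

```bash
for i in 1 2 3; do [ $i = 1 ] && python3 -m jog '[0,0,0.5,0,0,0,5, 0,0,0.5,0,0,0,5]' | grep -E 'pos|force'; [ $i = 2 ] && python3 -m jog '[0,0,0.5,0,0,0,5, 0,0,0.5,0,0,0,5]'| grep -E 'pos|force'; done
```

```text
tool_pos: [523.1, -245.8, 120.8]
force: [-0.1, -0.7, -2.2]
grip_force: 55.0
tool_pos: [523.1, -245.8, 120.7]
force: [-1.4, -0.3, -0.1]
grip_force: 55.0
```

```bash
python3 -m jog '[0,0,0.5,0,0,0,5, 0,0,0.5,0,0,0,5]' | grep -E 'pos|force'; python3 -m jog '[0,0,0,0,0,0.08,5, 0,0,0,0,0,0.2,5, 0,0,0,0,0,0.35,5, 0,0,0,0,0,0.5,5, 0,0,0,0,0,0.6,5]'; python3 -c "
from cell import bot;s=bot.read_state();print(s['q'],s['force'],s['moment'])"
```

```text
tool_pos: [523.2, -245.8, 120.7]
force: [-3.4, 1.6, 5.4]
grip_force: 55.0
t: 11.45
tool_pos: [523.8, -246.4, 120.7]
orientation: [0.448, 0.894, -0.0, 0.001]
force: [0.7, -0.3, 3.9]
finger_gap: 15.0
grip_force: 55.0
[-4.98224861e-01  3.52910706e-02  1.46891719e+00 -2.37591387e-04
  1.63444019e+00 -1.13992644e+00] [ 0.65537766 -0.31736714  3.94671804] [-0.09452556 -0.11177911  0.11607613]
```

```bash
python3 -m jog '[0,0,0,0,0,0.15,5, 0,0,0,0,0,0.32,5, 0,0,0,0,0,0.5,5, 0,0,0,0,0,0.65,5, 0,0,0,0,0,0.75,5]'; python3 -m jog '[0,0,0,0,0,0.06,5, 0,0,0,0,0,0.12,5, 0,0,0,0,0,0.17,5, 0,0,0,0,0,0.17,5]'; python3 -c "
from cell import bot;s=bot.read_state();print(s['q'],s['force'],s['moment'])"
```

```text
t: 12.08
tool_pos: [523.7, -246.5, 120.7]
orientation: [0.744, 0.668, 0.0, 0.001]
force: [-0.1, -1.3, 3.0]
finger_gap: 14.6
grip_force: 55.0
t: 12.58
tool_pos: [523.6, -246.5, 120.7]
orientation: [0.797, 0.604, 0.0, 0.001]
force: [-0.1, -1.1, 5.7]
finger_gap: 14.5
grip_force: 55.0
[-4.98382783e-01  3.52415619e-02  1.46896956e+00 -5.60727578e-04
  1.63475366e+00 -2.24151682e-01] [-0.12905247 -1.08164232  5.70602774] [-0.28398462  0.05189307 -0.04137204]
```

Turned 87° freely with the flange seated. Now I release and lift clear.

```bash
python3 -m jog '[0,0,-0.3,0,0,0,16, 0,0,-0.3,0,0,0,20, 0,0,-0.3,0,0,0,40, 0,0,-0.3,0,0,0,45, 0,0,-0.3,0,0,0,45]'; python3 -m jog '[0,0,-10,0,0,0,45, 0,0,-35,0,0,0,45, 0,0,-80,0,0,0,45, 0,0,-115,0,0,0,45, 0,0,-115,0,0,0,45]'; python3 -m jog '[-60,0,0,0,0,0,45, -115,0,-20,0,0,0,45, -120,0,-20,0,0,0,45, -120,0,-20,0,0,0,45]'; python3 - <<'E'
from look import *
w=optics.capture('wrist'); a=optics.capture('side'); b=optics.capture('top')
A=cv2.resize(a[280:430,280:430],(400,400)); B=cv2.resize(b[180:300,400:520],(400,400))
save(np.hstack([A,B]),'fin.png')
E
```

```text
t: 13.2
tool_pos: [523.0, -245.7, 119.7]
orientation: [0.797, 0.604, -0.0, -0.0]
force: [-0.8, 0.3, -0.1]
finger_gap: 43.8
grip_force: 0.0
t: 13.82
tool_pos: [524.2, -246.4, 239.8]
orientation: [0.797, 0.604, 0.002, 0.003]
force: [-0.4, -1.2, -0.3]
finger_gap: 45.0
grip_force: 0.0
t: 14.32
tool_pos: [490.4, -361.1, 253.6]
orientation: [0.797, 0.603, 0.0, -0.001]
force: [0.5, 0.8, -0.4]
finger_gap: 45.0
grip_force: 0.0
```

View pics/fin.png

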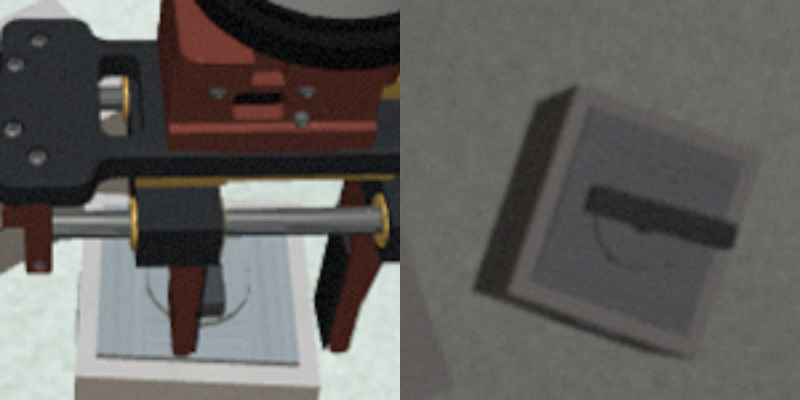

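The top crop shows the bar crosswise to the slot and the flange flat on the plate (centre about (640,235) in the crop). The gripper is clear of the screw. Handing in.

```bash
python3 -c "
from cell import bot;print(bot.close_job())"
```

```text
the job is handed in; nothing more can be done
None
```

The big clamping screw is seated in the slotted well, turned about 87° clockwise and released with its flange flat on the plate; the small screw and knob pin were not touched, and the job was handed in at about 14.5 s.

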